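# Show the glaze plan: doorway in blue

### The job

Turn the banding wheel by pushing its wooden peg with the outside of the fingers, never taking the peg between them, until the doorway of the clay house lines up with the yellow pointer on the wheel's foot. Then show a colleague which glaze goes where: point at the doorway, fingertips a couple of centimetres in front of it, for two seconds, and after that at the blue glaze jar, a couple of centimetres straight above the middle of its lid, for two seconds, and finish still pointing there. Do not touch the soft clay house or any jar, leave the bowl and the modelling tool alone, and leave the wheel lined up.

Things in the scene. Friction and masses are not known exactly. Their poses are not given: they have to be found in the camera images.
- wheel (a joint): turn of the banding wheel's disc in rad: 0 when the doorway lines up with the pointer, positive when the disc is turned counter-clockwise seen from above; stops at -1.2 and 2.0. It starts between 0.6 and 1.5. Stiff bearing (about 2 N at the peg): it stays where it is left.
- wheel_base: fixed dark steel foot of the banding wheel; origin on the table on the wheel's axis, z up. Its yellow pointer, 14 mm wide, runs out along its own -x axis and ends in an upright tab from 134 to 160 mm from the axis, 20 mm wide, 49 mm high. The aluminium disc above it has radius 125 mm and its top lies 55 mm above the table.
- peg: upright dark wooden peg fixed on the disc, 14 mm diameter, 45 mm tall (its top 100 mm above the table), 108 mm from the wheel's axis, straight behind the house as seen from its doorway; origin at the centre of its foot, on top of the disc.
- house: small grey clay house stuck to the middle of the disc, turning with it: 80 mm long (x), 64 mm wide, gabled roof with ridge along x, 90 mm long and 75 mm wide over the eaves, ridge about 80 mm above the disc. Origin on the wheel's axis on top of the disc; its own -x axis points out of the doorway, +x towards the peg, z up.
- doorway (a point): centre of the terracotta doorway, 24 mm wide, 46 mm high, in one gable end of the house: on the face, 42 mm from the wheel's axis and 22 mm above the disc. A terracotta doorstep 6 mm high reaches 13 mm out in front, and from it a flat terracotta garden path, 26 mm wide, runs straight out to 10 mm from the disc's edge. Same axes as the house: -x points straight out.
- jar_blue: closed blue glaze jar: white jar with blue lid and blue band, 56 mm diameter, 75 mm tall to the top of the lid, standing loose; origin at the centre of its underside, z up. The jars' places are swapped between starts.
- jar_green: closed green glaze jar: white jar with green lid and green band, 56 mm diameter, 75 mm tall to the top of the lid, standing loose; origin at the centre of its underside, z up. The jars' places are swapped between starts.
- jar_yellow: closed yellow glaze jar: white jar with yellow lid and yellow band, 56 mm diameter, 75 mm tall to the top of the lid, standing loose; origin at the centre of its underside, z up. The jars' places are swapped between starts.
- bowl: loose white ceramic bowl, 110 mm across, 60 mm tall; origin at the centre of its underside. Bystander.
- clay_tool: loose modelling tool lying on the table, about 163 mm long along its own x, 12 mm thick: wooden handle to -x, steel blade to +x; origin on the table under its middle. Bystander.

How it is judged (in metres and radians):
On the way, in this order (a step that is already met when the one before it is completed fails the run):
1. the fingers push on the peg (contact force between the fingers and peg above 0.3 N), for 0.1 s.
2. the doorway is lined up with the pointer and the wheel stands still (value of joint wheel between -0.14 and 0.14 rad and velocity of joint wheel between -0.05 and 0.05 rad/s), for 0.3 s.
3. with the wheel lined up, the tool points at the doorway for 1.5 s: TCP in front, within 80 mm of it and 30 mm of its middle line (all of step 2 and distance between the grasp point and doorway below 0.08 m and x of the grasp point in the frame of house below -0.042 m and y of the grasp point in the frame of house between -0.03 and 0.03 m), for 1.5 s.
4. the tool points at the blue jar from just above its lid for 1.5 s (all of step 2 and horizontal distance between the grasp point and jar_blue below 0.028 m and z of the grasp point in the frame of jar_blue between 0.087 and 0.145 m), for 1.5 s.
At the end, for the whole second after the job is handed in: The wheel is still, within 0.14 rad of lined up; the TCP is within 28 mm sideways of the blue jar's axis and 12 to 70 mm above its lid, touching nothing; jars, bowl and modelling tool are within 10 mm of where they stood (all of step 4 and distance of each of jar_blue, jar_green, jar_yellow, bowl, clay_tool from where it was at the start of the episode below 0.01 m).
It fails at once if the clay house is touched (contact force between any of the fingers, the arm and house above 0.3 N).
It fails at once if a glaze jar is touched or moved (contact force between any of the fingers, the arm and jar_blue above 0.3 N or distance of any of jar_blue, jar_green, jar_yellow from where it was at the start of the episode above 0.01 m or contact force between any of the fingers, the arm and jar_green above 0.3 N or contact force between any of the fingers, the arm and jar_yellow above 0.3 N).
It fails at once if the bowl or the modelling tool is touched or moved (contact force between any of the fingers, the arm and bowl above 0.3 N or distance of any of bowl, clay_tool from where it was at the start of the episode above 0.01 m or contact force between any of the fingers, the arm and clay_tool above 0.3 N).
It fails at once if the peg is taken between the fingers (horizontal distance between the grasp point and peg below 0.01 m and height (world z) of the grasp point below 0.112 m).
It also fails if it takes over 64 s, if anything falls off the work surface, if the arm or the gripper's body presses on something with over 40 N, if the wrist force passes 120 N, or if a joint passes its speed limit or range.

### The arm

A 6-joint arm with a two-finger parallel gripper is mounted at the origin on the work surface. World frame = base frame: x ahead of the robot, y to its left, z up, the work surface at z = 0. Lengths are in m, angles in degrees, forces in N, time in s.
With the tool pointing down it reaches from about 0.375 to 0.9 m from the base axis. Payload 3.1 kg.
Tool frame: the origin (TCP) lies between the finger pads, 19 mm behind the fingertips; this is the grasp point; z points along the fingers, y is the line along which they close (so a half turn about z gives the same grasp; the last joint's range is limited). The gripper opens to 87 mm and grips with 3 to 60 N. Pads are 19 mm wide; open, the fingers measure 117 mm over their backs; the gripper's body (75 mm by 190 mm) begins 51 mm behind the grasp point.
Start: joints at [58.47, 30.224, 82.088, -0, 67.689, -10.227], TCP at [0.227, 0.582, 0.241] pointing down, gripper open.
Joint ranges: [-176.69, 176.69], [-43.24, 126.21], [12.49, 139.97], [-82, 262], [0, 151.66], [-163.58, 163.58]. Speed limits (degrees/s): [159.86, 159.86, 180, 180, 180, 180].

### API

Orientations are given as a 3x3 rotation matrix whose columns are the frame's x, y, z axes.
In Python, from rig import bot, viewer, workorder, models gives the robot as it stands.
- The arm moves only by the shell command python3 -m jog 'ROWS'. ROWS is JSON, a list of rows, each a list of 7 numbers: the opening, from 0 (shut) to 1 (fully open), then the shift along the tool's x, y, z in m, then the turn, a rotation vector about the tool's x, y, z in degrees. In form: [[claw, x, y, z, ax, ay, az], ...]. A call has 1 to 20 rows; each row is the pose to reach, as a shift and turn from the pose commanded when the call began, along the tool's axes at that moment; what a row does not reach only later rows make up. A row lasts 1/8 s, in which the tool goes at most 62.5 mm and 10.7 degrees, less where a joint would pass 70% of its speed; a pose out of reach is approached as far as the arm can. A call with a gripper value outside its range is refused whole. The fingers move at their own pace and stop on an object; the grip force is fixed at half the most. Time passes only in rows, so rows that repeat a pose let the fingers close. It gives the time, the measured TCP pose, the force, the opening and the grip force at its end, in the units of the state.
- bot.read_state(): the state, without advancing time (a new reading comes with each control period).
- viewer.capture(name): name is "side" or "top" or "wrist"; returns (picture, depth): 384x512x3 uint8, blue, green, red; 384x512 float32, m along the optical axis (not along the pixel's ray), 0 where there is no reading.
- viewer.camera_info(name): a dict with "fx", "fy", "cx", "cy" (pixels), "world_to_cam" (4x4, takes a point from world to camera coordinates). Camera axes: x right, y down, z forward; pixel columns grow to the right and rows downward; lengths in m; the calibration is good to about 2 mm. A picture is of the moment at which its call begins: read the wrist's pose just before it. camera_info takes no time and is no camera call; for the wrist camera it gives the pose at the moment of the call.
- workorder.hand_in(): hands the job in; it is judged then, once.
Trained networks look in the newest picture that a camera, given by its name, has taken for a name from the list of things; names that differ only in an ending like _2 or _b are one class to them, and where a whole thing is asked for, a point or a joint stands for the part that bears it (a point fixed in the world has none). Each returns a list of dicts, best first, with "p" (0 to 1); they miss things now and then, are a little off and sometimes report something else, mostly with a low value. They report only what shows in the picture. A call takes as long as a camera call.
- models.outline_of(camera, thing): "mask" (384x512 bool, what is visible of it).
- models.tip_of(camera, thing): "xyz" ([x, y, z] in m, in world coordinates, good to about 4 mm: a listed point, or the origin of a listed thing).
The state is a dict: "time_s": time; "joint_positions": joint angles; "qvel": joint speeds; "tau": joint torques, N m; "position": TCP position; "tcp_rot": TCP orientation; "force": force on the tool from outside, world axes, zero at the start; "moment": the same for the moment, N m; "opening": opening from 0.0 (shut) to 1.0 (fully open); "grasp_force": force on a finger pad.
Only numpy, scipy, OpenCV 4.12 (cv2) and the standard library are available. Lean on these libraries where they do the work, as an engineer would, in place of code of your own. Each camera call takes 0.05 s, during which the arm holds its last target. There are 200 camera calls.

## Working session

There is one attempt and no reset: what is moved stays moved. The work goes in short steps, Python scripts to look and compute and a shell command to move; the robot and the scene stay as the last step left them, time stands still between calls to the robot, and variables do not carry over. Pictures are saved under pics/ and viewed, at most 10 in all, crops included, and the job is handed in when it is done.

```bash
mkdir -p pics; python3 - <<'E'
from rig import bot, viewer, workorder, models
import cv2, numpy as np
s=bot.read_state(); print(s["time_s"],s["position"],np.round(s["tcp_rot"],3).tolist(),s["opening"])
ims=[]
for c in ["top","side"]:
    im,d=viewer.capture(c); ims.append(im); 
    for t in ["wheel_base","peg","house","doorway","jar_blue","jar_green","jar_yellow","bowl","clay_tool"]:
        print(c,t,[(round(r["p"],2),np.round(r["xyz"],3).tolist()) for r in models.tip_of(c,t)[:2]])
    cv2.imwrite(f"pics/{c}0.png",im)
E
```

```text
0.0 [0.22667207 0.58169967 0.24025232] [[-0.932, 0.363, -0.001], [0.363, 0.932, -0.002], [0.0, -0.002, -1.0]] 1.0006434377637246
top wheel_base [(0.63, [0.541, -0.066, 0.003]), (0.62, [0.602, 0.19, -0.0])]
top peg [(0.58, [0.543, 0.041, 0.052])]
top house [(0.96, [0.538, -0.067, 0.057])]
top doorway [(0.65, [0.539, -0.112, 0.078])]
top jar_blue [(0.85, [0.522, 0.328, -0.001])]
top jar_green [(0.65, [0.46, 0.164, 0.0])]
top jar_yellow [(0.56, [0.604, 0.189, -0.0])]
top bowl [(0.94, [0.638, -0.452, -0.0])]
top clay_tool [(0.69, [0.428, -0.354, 0.001])]
side wheel_base [(0.56, [0.54, -0.065, 0.002])]
side peg [(0.5, [0.542, 0.045, 0.054])]
side house [(0.86, [0.539, -0.067, 0.056])]
side doorway [(0.68, [0.538, -0.107, 0.08]), (0.19, [0.537, -0.064, -0.002])]
side jar_blue [(0.71, [0.52, 0.324, 0.002])]
side jar_green [(0.65, [0.462, 0.169, 0.006])]
side jar_yellow [(0.65, [0.606, 0.188, -0.002]), (0.37, [0.425, -0.354, -0.005])]
side bowl [(0.81, [0.64, -0.454, -0.006])]
side clay_tool [(0.85, [0.425, -0.355, -0.002])]
```

View pics/top0.png

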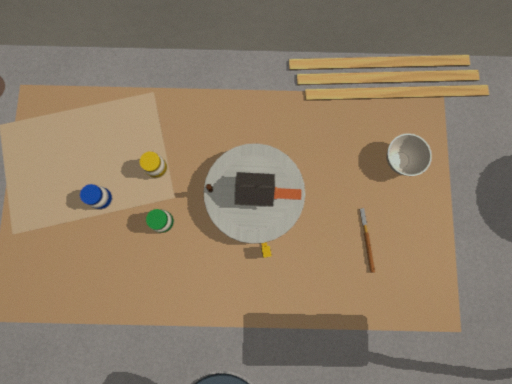

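View pics/side0.png

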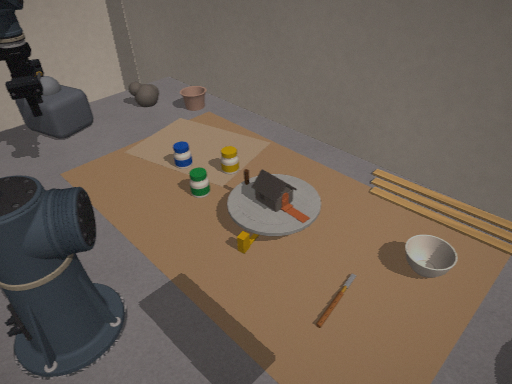

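The top view shows the doorway and path facing right (275–300, 193), the peg at (210, 187) and the yellow tab at (266, 250). The jars are at the left: blue (95, 196), green (160, 220) and yellow (152, 164). The networks agree with this, so next I'll measure the angles.

```bash
cat > h.py <<'E'
from rig import bot, viewer, workorder, models
import cv2, numpy as np
def back(c,uv,z):
    i=viewer.camera_info(c); T=np.linalg.inv(i["world_to_cam"])
    r=T[:3,:3]@np.array([(uv[0]-i["cx"])/i["fx"],(uv[1]-i["cy"])/i["fy"],1]); o=T[:3,3]
    return (o+r*(z-o[2])/r[2])[:2]
def blob(im,lo,hi,roi):
    hsv=cv2.cvtColor(im,cv2.COLOR_BGR2HSV); m=cv2.inRange(hsv,lo,hi); k=np.zeros_like(m); x0,x1,y0,y1=roi; k[y0:y1,x0:x1]=m[y0:y1,x0:x1]
    v,u=np.nonzero(k); return np.array([u.mean(),v.mean()]),len(u),k
def lids():
    im,d=viewer.capture("top")
    for n,lo,hi,roi in [("blue",(105,120,60),(130,255,255),(70,115,175,215)),("green",(50,120,40),(90,255,255),(140,180,200,240)),("yel",(20,150,80),(35,255,255),(135,172,145,185))]:
        c,k,_=blob(im,lo,hi,roi); print(n,c,k,back("top",c,.075))
    return im
E
python3 - <<'E'
from h import *
im=lids()
c,k,m=blob(im,(20,150,80),(35,255,255),(240,290,235,265)); v,u=np.nonzero(m); print("tab",c,k,u.min(),u.max(),v.min(),v.max())
# upper part of the tab at 49mm / whole mean mid
for z in (.02,.049): print(z,back("top",c,z))
C=np.array([.540,-.066])
c,k,m=blob(im,(0,150,80),(14,255,255),(275,310,180,205)); p=back("top",c,.055); d=p-C; print("path",c,k,p,"house yaw",np.degrees(np.arctan2(-d[1],-d[0])))
c,k,m=blob(im,(0,0,0),(180,255,70),(200,218,178,198)); p=back("top",c,.08); print("peg",c,k,p)
for f in (.03,.049):
    d=back("top",blob(im,(20,150,80),(35,255,255),(240,290,235,265))[0],f)-C; print("base yaw",np.degrees(np.arctan2(-d[1],-d[0])),np.hypot(*d))
# disc centre by ellipse
cv2.imwrite("pics/crop.png",cv2.resize(im[130:275,180:320],None,fx=4,fy=4,interpolation=2))
E
```

```text
blue [ 92.60103627 194.94818653] 386 [0.51800645 0.31982234]
green [156.21385542 218.94277108] 332 [0.46401603 0.16428998]
yel [150.76373626 162.32967033] 364 [0.60124901 0.18655754]
tab [265.64957265 250.12820513] 117 261 271 243 257
0.02 [ 0.39750212 -0.09803095]
0.049 [ 0.39716921 -0.09666183]
path [287.41666667 193.26666667] 240 [ 0.53587599 -0.14781795] house yaw 87.11446181382297
peg [210.   189.15] 20 [0.53747784 0.03957695]
base yaw 12.47792920542777 0.14606277690499045
base yaw 12.115939762103416 0.14608484376201958
```

View pics/crop.png

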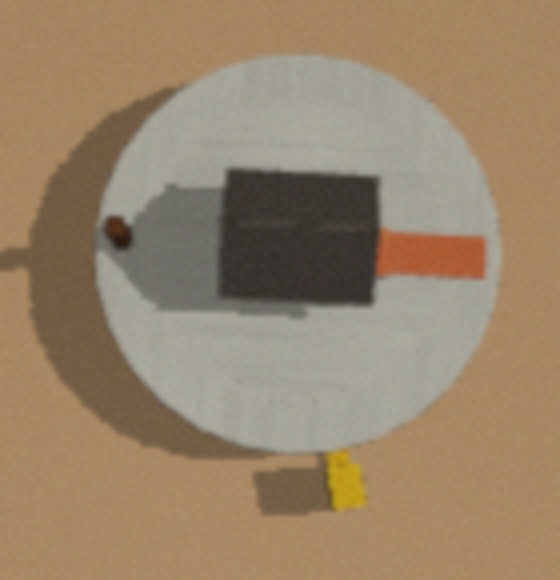

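```bash
python3 -m jog '[[0,-0.15,-0.134,0,0,0,24],[0,-0.15,-0.134,0,0,0,24],[0,-0.15,-0.134,0,0,0,24],[0,-0.3,-0.268,0,0,0,48],[0,-0.3,-0.268,0,0,0,48],[0,-0.3,-0.268,0,0,0,48],[0,-0.45,-0.402,0,0,0,71],[0,-0.45,-0.402,0,0,0,71],[0,-0.45,-0.402,0,0,0,71],[0,-0.45,-0.402,0,0,0,71],[0,-0.45,-0.402,0,0,0,71],[0,-0.45,-0.402,0,0,0,71],[0,-0.45,-0.402,0,0,0,71]]'; python3 - <<'E'
from h import *
s=bot.read_state(); print(s["time_s"],s["position"],np.round(s["tcp_rot"],3).tolist(),s["opening"],s["joint_positions"])
im,d=viewer.capture("wrist"); cv2.imwrite("pics/w1.png",im)
for t in ["peg","doorway","house","wheel_base"]:
  print(t,[(round(r["p"],2),np.round(r["xyz"],3).tolist()) for r in models.tip_of("wrist",t)[:2]])
E
```

```text
time_s: 2.68
position: [0.4993, 0.0456, 0.2412]
tcp_rot: [[0.038, 0.999, -0.001], [0.999, -0.038, 0.0], [0.0, -0.001, -1.0]]
force: [0.1, 0.3, -0.4]
opening: 0.007
grasp_force: 0.0
2.675 [0.49930666 0.04555176 0.24120434] [[0.038, 0.999, -0.001], [0.999, -0.038, 0.0], [0.0, -0.001, -1.0]] 0.006584594858001634 [-7.58725055e+00  2.07632593e+01  9.95179918e+01  1.83426579e-02
  5.97690916e+01 -5.39355218e+00]
peg [(0.74, [0.54, 0.038, 0.054])]
doorway [(0.28, [0.541, 0.04, 0.057])]
house []
wheel_base []
```

View pics/w1.png

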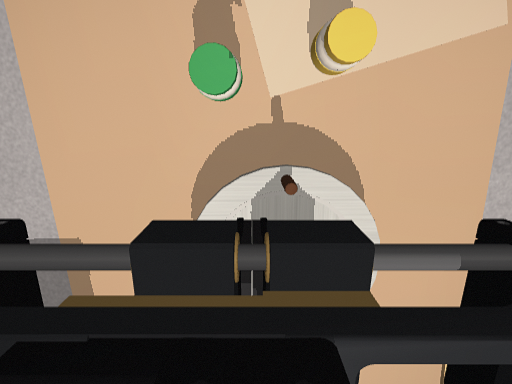

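The wrist view shows the peg at (290, 187), clear of the closed fingers. I'll go down beside it and work out the push arc.

```bash
python3 -m jog '[[0,0,0,0.06,0,0,0],[0,0,0,0.12,0,0,0],[0,0,0,0.145,0,0,0],[0,0,0,0.145,0,0,0]]'; cat >> h.py <<'E'
C=np.array([.540,-.066])
def rel(P,phi=None,z=None):
    s=bot.read_state(); R=np.array(s["tcp_rot"]); p=np.array(s["position"])
    d=R.T@(np.array([P[0],P[1],p[2] if z is None else z])-p)
    cur=np.degrees(np.arctan2(R[1,1],R[0,1])); az=0 if phi is None else -(phi-cur)
    return [round(float(q),4) for q in d]+[0,0,round(float((az+180)%360-180),1)]
def push(psi,off=.022,r=.108):
    a=np.radians(psi); return rel(C+r*np.array([np.cos(a),np.sin(a)])+off*np.array([-np.sin(a),np.cos(a)]),psi-90)
E
python3 - <<'E'
from h import *
for p in range(87,11,-4): print(p,push(p))
E
```

```text
time_s: 3.42
position: [0.4988, 0.0447, 0.0945]
tcp_rot: [[0.04, 0.999, -0.005], [0.999, -0.04, 0.001], [0.0, -0.005, -1.0]]
force: [-0.4, -0.7, 0.7]
opening: 0.005
grasp_force: 0.0
87 [-0.0007, 0.0249, -0.0001, 0, 0, 0.7]
83 [0.0005, 0.0325, -0.0002, 0, 0, 4.7]
79 [0.0011, 0.0402, -0.0002, 0, 0, 8.7]
75 [0.0012, 0.0479, -0.0002, 0, 0, 12.7]
71 [0.0008, 0.0555, -0.0003, 0, 0, 16.7]
67 [-0.0002, 0.0632, -0.0003, 0, 0, 20.7]
63 [-0.0017, 0.0707, -0.0003, 0, 0, 24.7]
59 [-0.0037, 0.0781, -0.0004, 0, 0, 28.7]
55 [-0.0062, 0.0854, -0.0004, 0, 0, 32.7]
51 [-0.0092, 0.0925, -0.0005, 0, 0, 36.7]
47 [-0.0128, 0.0993, -0.0005, 0, 0, 40.7]
43 [-0.0167, 0.1059, -0.0005, 0, 0, 44.7]
39 [-0.0212, 0.1122, -0.0006, 0, 0, 48.7]
35 [-0.026, 0.1182, -0.0006, 0, 0, 52.7]
31 [-0.0313, 0.1238, -0.0006, 0, 0, 56.7]
27 [-0.037, 0.129, -0.0006, 0, 0, 60.7]
23 [-0.043, 0.1338, -0.0007, 0, 0, 64.7]
19 [-0.0493, 0.1382, -0.0007, 0, 0, 68.7]
15 [-0.0559, 0.1421, -0.0007, 0, 0, 72.7]
```

```bash
python3 -m jog '[[0,0,0.009,0,0,0,0],[0,0,0.018,0,0,0,0],[0,0,0.025,0,0,0,1],[0,0.001,0.029,0,0,0,3],[0,0.001,0.033,0,0,0,5],[0,0.001,0.036,0,0,0,7],[0,0.001,0.04,0,0,0,9],[0,0.001,0.044,0,0,0,11],[0,0.001,0.048,0,0,0,13],[0,0.001,0.052,0,0,0,15],[0,0.001,0.056,0,0,0,17],[0,0,0.063,0,0,0,21],[0,-0.002,0.071,0,0,0,25],[0,-0.004,0.078,0,0,0,29],[0,-0.006,0.085,0,0,0,33],[0,-0.008,0.089,0,0,0,35],[0,-0.009,0.092,0,0,0,37]]'; python3 - <<'E'
from h import *
for c in ["top","side"]:
  im,d=viewer.capture(c)
  for t in ["peg","doorway"]:
    for r in models.tip_of(c,t)[:1]:
      v=np.array(r["xyz"])[:2]-C; v=v if t=="peg" else -v
      print(c,t,round(r["p"],2),np.round(r["xyz"],3),np.degrees(np.arctan2(v[1],v[0])))
cv2.imwrite("pics/s2.png",im)
for p in range(51,8,-4): print(p,push(p))
E
```

```text
time_s: 5.55
position: [0.5916, 0.0315, 0.096]
tcp_rot: [[0.635, 0.773, -0.001], [0.773, -0.635, 0.0], [-0.001, -0.001, -1.0]]
force: [-1.8, 1.2, 0.1]
opening: 0.005
grasp_force: 0.9
top doorway 0.88 [ 0.512 -0.101  0.078] 51.56109972054836
side peg 0.5 [0.602 0.019 0.057] 53.71695059000058
side doorway 0.73 [ 0.515 -0.096  0.075] 50.19442890773478
51 [-0.0007, -0.0012, -0.0, 0, 0, -0.3]
47 [0.0006, 0.0064, 0.0, 0, 0, 3.7]
43 [0.0013, 0.0141, 0.0, 0, 0, 7.7]
39 [0.0016, 0.0217, 0.0, 0, 0, 11.7]
35 [0.0013, 0.0294, 0.0, 0, 0, 15.7]
31 [0.0005, 0.0371, 0.0, 0, 0, 19.7]
27 [-0.0009, 0.0446, 0.0, 0, 0, 23.7]
23 [-0.0028, 0.0521, 0.0001, 0, 0, 27.7]
19 [-0.0052, 0.0594, 0.0001, 0, 0, 31.7]
15 [-0.0081, 0.0665, 0.0001, 0, 0, 35.7]
11 [-0.0115, 0.0734, 0.0001, 0, 0, 39.7]
```

View pics/s2.png

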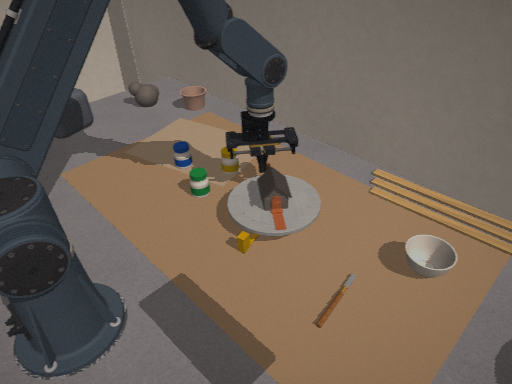

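The house is turning as modelled and is now at about 51°, with the path at (278, 215) and the fingers behind the roof. I'll continue to about 14°.

```bash
python3 -m jog '[[0,0,0.003,0,0,0,2],[0,0.001,0.007,0,0,0,4],[0,0.001,0.014,0,0,0,8],[0,0.001,0.022,0,0,0,12],[0,0.001,0.029,0,0,0,16],[0,0,0.037,0,0,0,20],[0,-0.001,0.044,0,0,0,24],[0,-0.003,0.052,0,0,0,28],[0,-0.004,0.056,0,0,0,30],[0,-0.005,0.059,0,0,0,32],[0,-0.007,0.063,0,0,0,34],[0,-0.008,0.066,0,0,0,36],[0,-0.009,0.068,0,0,0,37],[0,-0.009,0.068,0,0,0,37],[0,-0.009,0.068,0,0,0,37],[0,-0.009,0.068,0,0,0,37]]'; cat >> h.py <<'E'
def wheel():
    for c in ["top","side"]:
      im,d=viewer.capture(c)
      for t in ["peg","doorway"]:
        for r in models.tip_of(c,t)[:1]:
          v=np.array(r["xyz"])[:2]-C; v=v if t=="peg" else -v
          print(c,t,round(r["p"],2),np.round(r["xyz"],3),np.degrees(np.arctan2(v[1],v[0])))
      if c=="top":
        m=cv2.inRange(cv2.cvtColor(im,cv2.COLOR_BGR2HSV),(0,150,80),(14,255,255)); m[:,:240]=0; m[:,310:]=0; m[:180]=0; m[250:]=0
        v,u=np.nonzero(m); print("path",len(u)); 
        if len(u)>20:
          p=back("top",(u.mean(),v.mean()),.055)-C; print("path yaw",np.degrees(np.arctan2(-p[1],-p[0])))
        top=im
    return top,im
E
python3 - <<'E'
from h import *
a,b=wheel(); cv2.imwrite("pics/t3.png",np.hstack([cv2.resize(a[130:275,180:320],None,fx=3,fy=3),cv2.resize(b[120:265,200:320],None,fx=3,fy=3)]))
E
```

```text
time_s: 7.85
position: [0.6389, -0.0186, 0.0963]
tcp_rot: [[0.972, 0.237, 0.0], [0.237, -0.972, -0.0], [0.0, 0.001, -1.0]]
force: [0.4, -0.5, 1.2]
opening: 0.007
grasp_force: 0.1
top doorway 0.87 [ 0.498 -0.081  0.079] 19.97217846948373
path 295
path yaw 16.30128014374431
side peg 0.53 [ 0.641 -0.031  0.056] 19.064173701458348
side doorway 0.73 [ 0.504 -0.079  0.076] 20.23969136961829
```

View pics/t3.png

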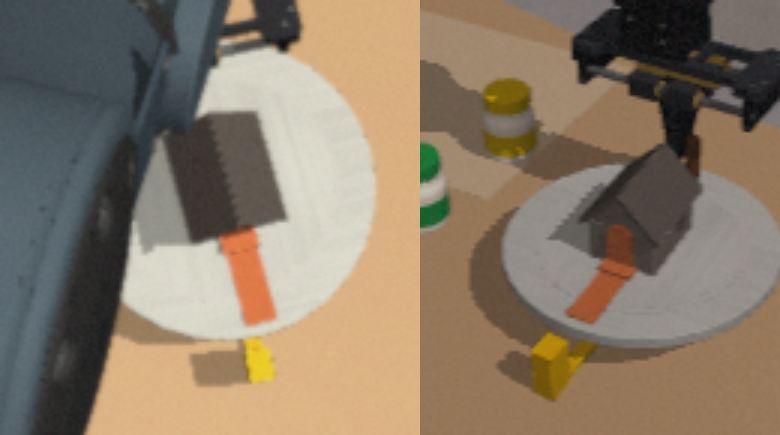

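The house is about 4° short: the path end is at (260, 322), and the path's line passes just right of the tab at (258, 362). One more nudge, then back off and raise.

```bash
python3 -m jog '[[0,0,0.002,0,0,0,1],[0,0,0.004,0,0,0,2],[0,0,0.006,0,0,0,3],[0,0,0.0075,0,0,0,4],[0,0,0.0075,0,0,0,4],[0,0,0.0075,0,0,0,4],[0,0,-0.01,0,0,0,4],[0,0,-0.02,0,0,0,4],[0,0,-0.02,-0.04,0,0,4],[0,0,-0.02,-0.09,0,0,4],[0,0,-0.02,-0.09,0,0,4]]'
python3 - <<'E'
from h import *
a,b=wheel(); s=bot.read_state(); print(np.round(s["tcp_rot"],3).tolist())
cv2.imwrite("pics/t4.png",np.hstack([cv2.resize(a[130:275,180:320],None,fx=3,fy=3),cv2.resize(b[120:265,200:320],None,fx=3,fy=3)]))
psi=np.radians(12.5); e=np.array([np.cos(psi),np.sin(psi)]); n=np.array([-e[1],e[0]])
for P in [C-.0*e+.15*n,C-.11*e+.13*n,C-.11*e,C-.085*e]: print(np.round(P,3),rel(P,-77.5,.2))
E
```

```text
time_s: 9.52
position: [0.6366, 0.0014, 0.1908]
tcp_rot: [[0.985, 0.17, 0.009], [0.17, -0.986, -0.002], [0.009, 0.003, -1.0]]
force: [-0.3, -0.3, 0.2]
opening: 0.001
grasp_force: 0.0
top peg 0.7 [ 0.428 -0.35   0.002] -111.53269571634296
top doorway 0.72 [ 0.495 -0.079  0.078] 16.334007732559755
path 295
path yaw 12.59068081065608
side peg 0.48 [ 0.645 -0.041  0.052] 13.55975549993852
side doorway 0.57 [ 0.498 -0.074  0.077] 10.031104694379016
[[0.986, 0.169, -0.004], [0.169, -0.986, 0.001], [-0.004, -0.001, -1.0]]
[0.508 0.08 ] [-0.1101, -0.0991, -0.015, 0, 0, -2.8]
[0.404 0.037] [-0.219, -0.0738, -0.0147, 0, 0, -2.8]
[ 0.433 -0.09 ] [-0.2127, 0.0561, -0.0148, 0, 0, -2.8]
[ 0.457 -0.084] [-0.1877, 0.0548, -0.0149, 0, 0, -2.8]
```

View pics/t4.png

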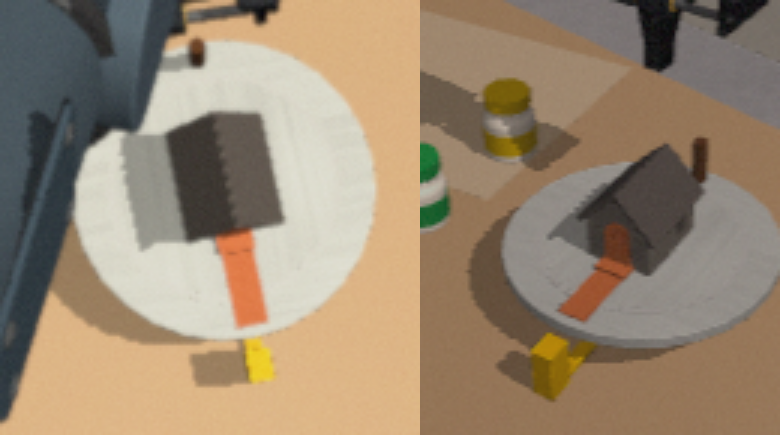

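Lined up: the path, (237, 240) to (253, 323), extends onto the tab at (258, 362). Its yaw is 12.6° against the pointer's 12.3°. Next I'll cross high over the house and tilt the tool towards the doorway.

```bash
python3 -m jog '[[0,0,0,-0.05,0,0,0],[0,-0.055,0.014,-0.05,0,0,-3],[0,-0.11,0.028,-0.05,0,0,-3],[0,-0.165,0.042,-0.05,0,0,-3],[0,-0.218,0.056,-0.05,0,0,-3],[0,-0.228,0.056,-0.05,0,0,-3],[0,-0.228,0.056,-0.05,0,0,-3]]' && python3 -m jog '[[0,0,0,0,0,8,0],[0,0,0,0,0,16,0],[0,0,0,0,0,24,0],[0,0,0,0,0,30,0],[0,0,0,0,0,30,0]]'
python3 - <<'E'
from h import *
s=bot.read_state(); print(s["joint_positions"])
psi=np.radians(12.5); e=np.array([np.cos(psi),np.sin(psi)])
for d,z in [(.125,.15),(.105,.11),(.088,.1)]: print(rel(C-d*e,None,z))
E
```

```text
time_s: 10.7
position: [0.4188, -0.0928, 0.2361]
tcp_rot: [[0.976, 0.218, 0.0], [0.218, -0.976, 0.0], [0.0, -0.0, -1.0]]
force: [0.2, 0.2, 1.2]
opening: 0.003
grasp_force: 0.0
time_s: 11.32
position: [0.4193, -0.0931, 0.2358]
tcp_rot: [[0.845, 0.219, 0.489], [0.189, -0.976, 0.11], [0.501, -0.001, -0.866]]
force: [0.6, 0.4, 0.3]
opening: 0.003
grasp_force: 0.0
[-45.35222087  10.66223638 127.51914111  48.22729021  34.74070852
  -6.76287328]
[-0.0441, -0.0003, 0.0737, 0, 0, 0.0]
[-0.0468, -0.0002, 0.1183, 0, 0, 0.0]
[-0.0371, -0.0002, 0.1355, 0, 0, 0.0]
```

```bash
python3 -m jog '[[0,-0.022,0,0.037,0,0,0],[0,-0.044,0,0.074,0,0,0],[0,-0.046,0,0.1,0,0,0],[0,-0.047,0,0.118,0,0,0],[0,-0.047,0,0.118,0,0,0]]'
python3 - <<'E'
from h import *
s=bot.read_state(); print(s["joint_positions"])
a,b=wheel(); cv2.imwrite("pics/s5.png",cv2.resize(b[100:300,180:380],None,fx=3,fy=3))
psi=np.radians(12.5); e=np.array([np.cos(psi),np.sin(psi)])
for d,z in [(.088,.1)]: print(rel(C-d*e,None,z))
E
```

```text
time_s: 11.95
position: [0.4379, -0.0886, 0.1085]
tcp_rot: [[0.846, 0.221, 0.486], [0.191, -0.975, 0.112], [0.499, -0.002, -0.867]]
force: [-1.0, -0.3, -0.1]
opening: -0.0
grasp_force: 0.0
[-42.18656074  33.51079482 133.3847555  101.1599024   24.66216554
 -63.24953709]
path 0
side peg 0.38 [ 0.642 -0.04   0.053] 14.51292488052719
side doorway 0.74 [ 0.501 -0.071  0.078] 7.7389406949275275
[0.0096, 0.0, 0.0188, 0, 0, 0.0]
```

View pics/s5.png

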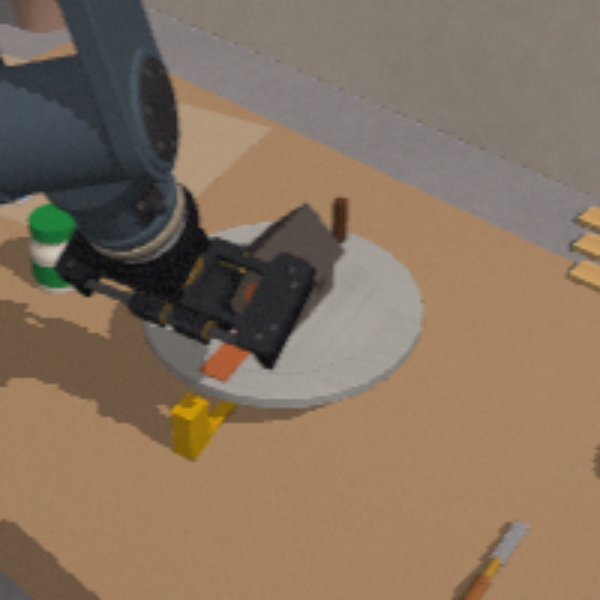

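The tool is pointing at the doorway from in front, clear of the roof, and the wheel looks unmoved. I'll close the last 2 cm and hold.

```bash
python3 -m jog '[[0,0.004,0,0.009,0,0,0],[0,0.009,0,0.017,0,0,0],[0,0.009,0,0.017,0,0,0],[0,0.009,0,0.017,0,0,0],[0,0.009,0,0.017,0,0,0],[0,0.009,0,0.017,0,0,0],[0,0.009,0,0.017,0,0,0],[0,0.009,0,0.017,0,0,0],[0,0.009,0,0.017,0,0,0],[0,0.009,0,0.017,0,0,0],[0,0.009,0,0.017,0,0,0],[0,0.009,0,0.017,0,0,0],[0,0.009,0,0.017,0,0,0],[0,0.009,0,0.017,0,0,0],[0,0.009,0,0.017,0,0,0],[0,0.009,0,0.017,0,0,0],[0,0.009,0,0.017,0,0,0],[0,0.009,0,0.017,0,0,0],[0,0.009,0,0.017,0,0,0],[0,0.009,0,0.017,0,0,0]]'
python3 - <<'E'
from h import *
s=bot.read_state(); p=s["position"]; psi=np.radians(12.5); e=np.array([np.cos(psi),np.sin(psi)]); d=p[:2]-C; print("in house",d@e,d@[-e[1],e[0]],p[2])
E
```

```text
time_s: 14.75
position: [0.4524, -0.085, 0.1003]
tcp_rot: [[0.845, 0.22, 0.488], [0.19, -0.976, 0.11], [0.5, 0.0, -0.866]]
force: [-0.4, 0.5, 0.9]
opening: 0.004
grasp_force: 0.0
in house -0.08964430695316654 0.00038963890284875874 0.10034824980212215
```

```bash
python3 -m jog '[[0,-0.009,0,-0.017,0,0,0],[0,-0.008,0,-0.05,0,0,0],[0,0.01,0,-0.09,0,0,0],[0,0.038,0,-0.135,0,0,0],[0,0.038,0,-0.135,0,0,0],[0,0.038,0,-0.135,0,-10,0],[0,0.038,0,-0.135,0,-20,0],[0,0.038,0,-0.135,0,-30,0],[0,0.038,0,-0.135,0,-30,0],[0,0.038,0,-0.135,0,-30,0]]'
python3 - <<'E'
from h import *
wheel(); lids(); print(bot.read_state()["joint_positions"])
im,d=viewer.capture("top")
B=models.tip_of("top","jar_blue")[0]["xyz"]; print(B)
for P in [(.52,.0),(.52,.323)]: print(rel(P,None,.22))
E
```

```text
time_s: 16.0
position: [0.4203, -0.0921, 0.2363]
tcp_rot: [[0.975, 0.223, 0.002], [0.223, -0.975, 0.0], [0.002, 0.0, -1.0]]
force: [0.5, 0.7, 0.2]
opening: 0.005
grasp_force: 0.0
top peg 0.51 [ 0.645 -0.043  0.048] 12.29193026879893
path 0
side peg 0.42 [ 0.644 -0.042  0.057] 13.114918503805065
side doorway 0.81 [ 0.503 -0.071  0.077] 8.021381840406022
blue [ 92.4973822  194.91099476] 382 [0.51809076 0.32007803]
green [156.30487805 218.92987805] 328 [0.46405126 0.16407712]
yel [150.72928177 162.3121547 ] 362 [0.60129082 0.18664408]
[-2.75724896e+01  1.55415078e+01  1.09390918e+02  3.58054121e-02
  5.51037265e+01  4.97823973e+01]
[0.518, 0.3282, 0.0035]
[0.1197, -0.0683, 0.0163, 0, 0, 0.0]
[0.1904, -0.3835, 0.0164, 0, 0, 0.0]
```

```bash
python3 -m jog '[[0,0.19,-0.384,0,0,0,0],[0,0.19,-0.384,0,0,0,0],[0,0.19,-0.384,0,0,0,0],[0,0.19,-0.384,0,0,0,0],[0,0.19,-0.384,0,0,0,0],[0,0.19,-0.384,0,0,0,0],[0,0.19,-0.384,0,0,0,0],[0,0.19,-0.384,0,0,0,0],[0,0.19,-0.384,0,0,0,0],[0,0.19,-0.384,0,0,0,0],[0,0.19,-0.384,0,0,0,0]]'
python3 - <<'E'
from h import *
im,d=viewer.capture("side"); print(models.tip_of("side","jar_blue")[0]["xyz"])
print(rel((.519,.323),None,.117))
E
```

```text
time_s: 17.82
position: [0.5196, 0.3224, 0.2364]
tcp_rot: [[0.976, 0.218, -0.0], [0.218, -0.976, -0.0], [-0.0, 0.0, -1.0]]
force: [-0.3, -0.4, 0.6]
opening: 0.004
grasp_force: 0.0
[0.5191, 0.3217, 0.0009]
[-0.0007, -0.0003, 0.1195, 0, 0, 0.0]
```

```bash
python3 -m jog '[[0,0,0,0.05,0,0,0],[0,0,0,0.09,0,0,0],[0,0,0,0.11,0,0,0],[0,0,0,0.119,0,0,0],[0,0,0,0.119,0,0,0],[0,0,0,0.119,0,0,0],[0,0,0,0.119,0,0,0],[0,0,0,0.119,0,0,0],[0,0,0,0.119,0,0,0],[0,0,0,0.119,0,0,0],[0,0,0,0.119,0,0,0],[0,0,0,0.119,0,0,0],[0,0,0,0.119,0,0,0],[0,0,0,0.119,0,0,0],[0,0,0,0.119,0,0,0],[0,0,0,0.119,0,0,0],[0,0,0,0.119,0,0,0],[0,0,0,0.119,0,0,0],[0,0,0,0.119,0,0,0],[0,0,0,0.119,0,0,0]]'
python3 - <<'E'
from h import *
a,b=wheel(); cv2.imwrite("pics/f.png",np.hstack([a,b[:, :288]])[60:300])
E
```

```text
time_s: 20.42
position: [0.5196, 0.3238, 0.1173]
tcp_rot: [[0.976, 0.22, 0.0], [0.22, -0.976, -0.0], [0.0, 0.0, -1.0]]
force: [-0.1, -1.1, 1.0]
opening: 0.01
grasp_force: 0.0
top peg 0.5 [ 0.645 -0.044  0.055] 11.696566007495942
top doorway 0.88 [ 0.495 -0.077  0.078] 13.582963529836695
path 296
path yaw 12.642897523250392
side peg 0.49 [ 0.64  -0.042  0.053] 13.253267891284137
side doorway 0.69 [ 0.505 -0.072  0.077] 9.804147034373564
```

View pics/f.png

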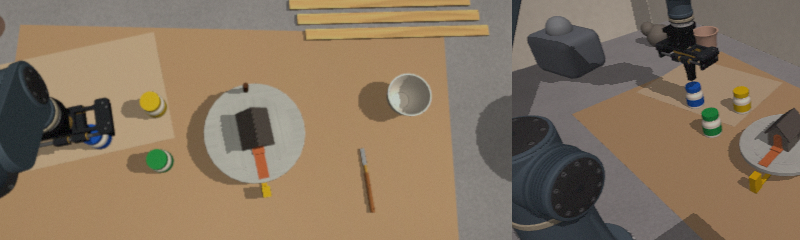

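The fingers are just above the blue lid at (695, 80), the wheel is still lined up at 12.6°, and nothing else has moved. Handing in.

```bash
python3 -c "
from rig import workorder
print(workorder.hand_in())"
```

```text
the job is handed in; nothing more can be done
None
```

I handed the job in at about 20 s (no verdict came back): the wheel measured within about 1° of the pointer, the doorway and then the blue jar were pointed at for about 2 s each, the arm finished above the blue lid, and I saw no contact with the house, jars, bowl or modelling tool.

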